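# Turn a tray of LED modules over into its empty twin

### The job

On the sloping two-bay stand, cover the grey tray that holds two loose LED modules with the upturned blue tray from the other bay, rim to rim. Then grip both trays together, turn them over as one without spilling the modules, and set the pair back in the bay where the grey tray stood, so that the modules end lens side up in the blue tray, with the grey tray left on top as its cover.

Things in the scene. Friction and masses are not known exactly. Their poses are not given: they have to be found in the camera images.
- loaded_tray: Grey tray, 110 (x) x 60 (y) x 18 mm (z). Origin: centre of that outer block; +x down the slope, +z out of the open side. Starts open side up in one bay of a fixed stand: a rest sloping 50 deg down, away from the robot, 50 mm wide, under the tray's lower 65 mm only; the upper 45 mm overhang in free air. Lower end on a stop 49 mm tall (two trays), to which let-go trays slide. No side walls. 80 g.
- empty_tray: Blue tray, same outside, empty, open side down in the other bay (160 mm to the side, same slope). Origin: centre of its 110 x 60 x 18 mm block; +z out of the open side. Yellow grip block mid-way on each long side: 24 mm along x, z -9 to +1 mm, 68 mm over both. Laid rim to rim, origins are 18 mm apart and the pair 36 mm thick; turned over, it fits the same rest. 80 g.
- module_low: LED module, 42 x 42 x 13 mm, 30 g, loose in the grey tray's lower cell (each tray has two cells: 46 x 47 mm, 14 deep in the grey; 51 x 54 mm, 6 deep in the blue; smooth, it slides a few mm). Origin: its centre; +z out of its lens face (pale blue, four yellow dots). Other face: white board, copper dot. Starts lens down.
- module_high: LED module like the other, 42 x 42 x 13 mm, loose in the grey tray's upper cell, origin at its centre, +z out of its lens face; starts lens down.
Mind the look-alikes: they are no part of the job. Of the things shaped like the empty_tray, the blue one is meant.

How it is judged:
By the outcome, as a careful person would: the job done as asked, in the order asked, and still so for the second after the job is handed in, with the robot touching nothing.
It also fails if it takes over 54 s, if anything falls off the work surface, if the arm or the gripper's body presses on something with over 40 N, if the wrist force passes 120 N, or if a joint passes its speed limit or range.

### The arm

A 7-joint arm with a two-finger parallel gripper is mounted at the origin on the work surface. World frame = base frame: x ahead of the robot, y to its left, z up, the work surface at z = 0. Lengths are in m, angles in rad, forces in N, time in s.
With the tool pointing down it reaches from about 0.425 to 0.925 m from the base axis. Payload 6.8 kg.
Tool frame: the origin (TCP) lies midway between the tips of the shut fingers; the grasp point (between the pads) lies 19 mm behind it; z points along the fingers, y is the line along which they close (so a half turn about z gives the same grasp; the last joint's range is limited). The gripper opens to 85 mm and grips with 20 to 120 N. Pads are 22 mm wide; open, the fingers measure 114 mm over their backs; the gripper's body (76 mm by 85 mm) begins 54 mm behind the grasp point. The pads swing forward as they close: fully open they stand 13 mm farther back than shut.
Start: joints at [1.102, 0.477, 0.022, 1.555, -0.011, 1.109, -0.083], TCP at [0.238, -0.632, 0.231] pointing down, gripper open.
Joint ranges: [-2.96, 2.96], [-0.34, 2.1], [-1.41, 1.46], [0.24, 2.44], [-1.37, 4.51], [0.17, 1.92], [-2.96, 2.96]. Speed limits (rad/s): [2.39, 2.39, 3.14, 3.14, 3.14, 3.14, 3.14].

### API

Orientations are given as a 3x3 rotation matrix whose columns are the frame's x, y, z axes.
In Python, from plant import manip, camera, trace gives the robot as it stands.
- The arm moves only by the tool arm_command, never from a script. Its argument "steps" is one flat list of numbers, 7 for each row, row after row: the shift along the world's x, y, z in units of 0.25 m (1.0 is 0.25 m), then the turn, a rotation vector about the world's x, y, z in units of 2 pi rad (1.0 is 2 pi rad), then the closure, from -1 (fully open) to 1 (shut). A call has 1 to 20 rows; each row is the pose to reach, as a shift and turn from the pose commanded when the call began, turning the shorter way round; what a row does not reach only later rows make up. A row lasts 1/12 s, in which the tool goes at most 41.7 mm and 7.16 degrees, less where a joint would pass 70% of its speed; a pose out of reach is approached as far as the arm can. A call with a number of a shift or a turn outside -1 to 1 is refused whole. A call with a gripper value outside its range is refused whole. The fingers move at their own pace and stop on an object; the grip force is fixed at half the most. Time passes only in rows, so rows that repeat a pose let the fingers close. It gives the time, the measured TCP pose, the force, the opening and the grip force at its end, in the units of the state.
- manip.get_obs(): the state, without advancing time (a new reading comes with each control period).
- camera(name): name is "scene" or "top" or "wrist"; returns a dict with "pixels" (400x640x3 uint8, blue, green, red), "fx", "fy", "cx", "cy" (pixels), "R" (3x3) and "t" (3): a world point X has camera coordinates R X + t. Camera axes: x right, y down, z forward; pixel columns grow to the right and rows downward; lengths in m; the calibration is good to about 2 mm. The wrist camera is an equidistant fisheye: a pixel r from the principal point sees the ray r / f radians off the axis. A picture is of the moment at which its call begins. There is no depth.
- manip.job_done(): hands the job in; it is judged then, once.
Trained networks look in a picture, given as the dict that the camera call returned (one of the last four; its "shot" number tells which), for a name from the list of things; names that differ only in an ending like _2 or _b are one class to them, and where a whole thing is asked for, a point or a joint stands for the part that bears it (a point fixed in the world has none). Each returns a list of dicts, best first, with "score" (0 to 1); they miss things now and then, are a little off and sometimes report something else, mostly with a low value. They report only what shows in the picture. A call takes as long as a camera call. They do not tell look-alikes from the thing itself.
- trace(name, picture): "pixels" (400x640 bool, what is visible of it) and "at" ([column, row] in pixels, amid what is visible of it).
The state is a dict: "clock": time; "joint_pos": joint angles; "dq": joint speeds; "tau": joint torques, N m; "position": TCP position; "tool_rot": TCP orientation; "wrist_force": force on the tool from outside, world axes, zero at the start; "torque": the same for the moment, N m; "grip_width": finger opening in m; "grasp_force": force on a finger pad.
Only numpy, scipy, OpenCV 4.12 (cv2) and the standard library are available. Lean on these libraries where they do the work, as an engineer would, in place of code of your own. Each camera call takes 0.05 s, during which the arm holds its last target. There are 200 camera calls.

## Working session

There is one attempt and no reset: what is moved stays moved. The work goes in short steps, Python scripts to look and compute and a tool call to move; the robot and the scene stay as the last step left them, time stands still between calls to the robot, and variables do not carry over. Pictures are saved under pics/ and viewed, at most 12 in all, crops included, and the job is handed in when it is done.

Besides the shell and the picture viewer there is one more tool, called after "Emit:" as a command line: name --argument value ..., lists and objects as JSON in quotes. arm_command: Moves the arm, as the interface text tells. Its arguments: {"type":"object","properties":{"steps":{"type":"array"}},"required":["steps"]}

```bash
ls; mkdir -p pics; python3 - <<'E'
from plant import manip,camera,trace
import cv2,numpy as np
o=manip.get_obs()
for k in('clock','position','tool_rot','grip_width','wrist_force'):print(k,np.round(o[k],3))
ims=[]
for n in('scene','top'):
    c=camera(n);ims.append(c['pixels'])
    print(n,c['fx'],c['fy'],c['cx'],c['cy'],np.round(c['R'],4).tolist(),np.round(c['t'],4))
    for th in('loaded_tray','empty_tray','module_low'):
        for r in trace(th,c):
            ys,xs=np.where(r['pixels']);print(n,th,round(r['score'],2),np.round(r['at']),len(xs),xs.min(),xs.max(),ys.min(),ys.max())
cv2.imwrite('pics/a.png',ims[0]);cv2.imwrite('pics/b.png',ims[1])
E
```

```text
pics
clock 0.0
position [ 0.238 -0.631  0.23 ]
tool_rot [[ 0.936  0.353 -0.001]
 [ 0.353 -0.936  0.002]
 [-0.    -0.002 -1.   ]]
grip_width 0.085
wrist_force [ 0.154  0.297 -0.007]
scene 463.61477757070884 463.61477757070884 320.7189549102962 202.7788703147792 [[0.8448, 0.535, 0.0113], [0.3894, -0.6001, -0.6987], [-0.3671, 0.5947, -0.7153]] [-0.476  -0.1716  0.9391]
scene loaded_tray 0.8 [405. 148.] 1424 382 438 106 184
scene empty_tray 0.9 [365. 204.] 3357 331 401 163 254
scene empty_tray 0.77 [272. 212.] 2331 240 305 182 243
scene empty_tray 0.76 [278. 342.] 4344 236 327 306 368
scene module_low 0.93 [424. 158.] 445 412 434 141 175
top 432.3823896642957 432.3823896642957 317.1286946569173 205.4792789248915 [[-0.0081, -0.9999, -0.0064], [-0.9931, 0.0088, -0.1165], [0.1166, 0.0054, -0.9932]] [0.0103 0.5821 0.6755]
top loaded_tray 0.88 [225. 174.] 1241 195 248 143 190
top empty_tray 0.94 [327. 265.] 2520 293 361 247 288
top empty_tray 0.83 [426. 184.] 2577 393 463 150 220
top empty_tray 0.68 [327. 161.] 1912 306 352 137 183
top module_low 0.6 [226. 152.] 379 209 241 145 158
```

View pics/a.png

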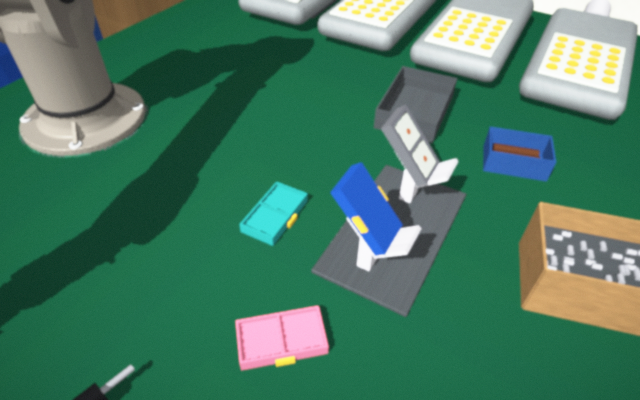

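View pics/b.png

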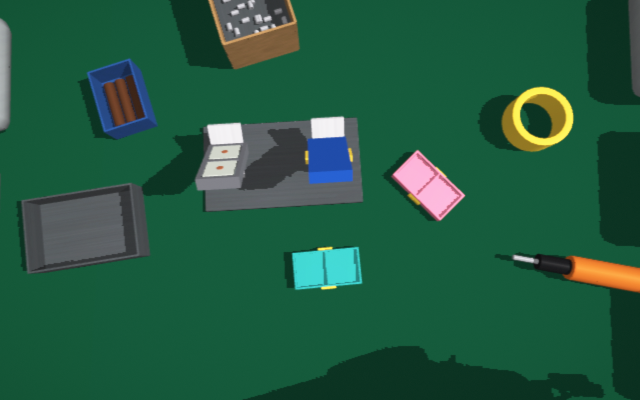

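The scene shows three trays shaped like the empty one: teal (scene 272,212 / top 327,268), pink (278,342 / 428,184) and royal blue (365,204 / 328,160). The blue one is meant: it lies open side down on the stand's second bay. The grey tray with two white-backed modules is at (410,148) / (222,165). The big grey bin and the small blue box are also look-alikes. Next I fit the poses and make one crop to confirm.

```bash
cat > h.py <<'E'
from plant import manip,camera,trace
import cv2,numpy as np
from scipy.optimize import minimize
from scipy.spatial.transform import Rotation as Ro
BLK=[[sx*.055,sy*.03,sz*.009] for sx in(-1,1) for sy in(-1,1) for sz in(-1,1)]
def GRIP(s): return [[sx*.012,sy*.034,s*z] for sx in(-1,1) for sy in(-1,1) for z in(-.009,.001)]
STOP=[[x,y,z] for x in(.055,.060) for y in(-.026,.026) for z in(-.012,.042)]
def frame(yaw,pitch):  # columns: downslope, left, outward normal
    return (Ro.from_euler('z',yaw)*Ro.from_euler('y',pitch)).as_matrix()
def proj(c,P):
    q=P@c['R'].T+c['t'];return np.c_[c['fx']*q[:,0]/q[:,2]+c['cx'],c['fy']*q[:,1]/q[:,2]+c['cy']]
def sil(c,pts,R,p,S=4):
    m=np.zeros((400*S,640*S),np.uint8)
    for g in pts:
        h=cv2.convexHull((proj(c,np.array(g)@R.T+p)*S+S/2-.5).round().astype(np.int32));cv2.fillConvexPoly(m,h,255)
    return cv2.resize(m,(640,400),interpolation=cv2.INTER_AREA)/255.
def fit(views,pts,x0,thick=None):
    def cost(v):
        R=frame(v[3],v[4]);e=0
        for c,m in views:
            s=sil(c,pts,R,v[:3]);d=sil(c,[STOP],R,v[:3])
            w=np.where((m<.5),1-d,1);e+=(w*abs(s-m)).sum()/m.sum()
        return e+((v[4]-.8727)/.1)**2*.5
    best=None
    for k in range(3):
        sim=np.array([x0]+[np.array(x0)+d for d in np.diag([.02,.02,.02,.08,.04])*(.6**k)])
        r=minimize(cost,x0,method='Nelder-Mead',options=dict(initial_simplex=sim,maxiter=220,xatol=1e-4,fatol=1e-4));x0=r.x
    return r.x,r.fun
E
cat > m.py <<'E'
from h import *
cs={n:camera(n) for n in('scene','top')}
def pick(th,n,at):
    return min(trace(th,cs[n]),key=lambda r:np.hypot(*(np.array(r['at'])-at)))['pixels'].astype(float)
def tri(a,b):
    A=[];B=[]
    for n,uv in(('scene',a),('top',b)):
        c=cs[n];
        for i,f,cc in((0,'fx','cx'),(1,'fy','cy')):
            k=(uv[i]-c[cc])/c[f];A.append(c['R'][i]-k*c['R'][2]);B.append(k*c['t'][2]-c['t'][i])
    return np.linalg.lstsq(np.array(A),np.array(B),rcond=None)[0]
for th,a,b,g in(('empty_tray',(365,204),(327,161),True),('loaded_tray',(410,148),(222,165),False)):
    V=[]
    for n,at in(('scene',a),('top',b)):
        m=pick(th,n,at)
        if not g:
            for q in('module_low','module_high'):
                for r in trace(q,cs[n]):
                    if np.hypot(*(np.array(r['at'])-at))<45: m=np.maximum(m,r['pixels'])
            m=cv2.morphologyEx(m,cv2.MORPH_CLOSE,np.ones((5,5)))
        V.append((cs[n],m))
    p=tri(a,b);print(th,'tri',p.round(3))
    pts=[BLK]+([GRIP(-1)[:4],GRIP(-1)[4:]] if 0 else [])
    if g: pts.append(GRIP(-1))
    x,f=fit(V,pts,[*p,-.04,.8727]);print(x.round(4),'pitch deg',np.degrees(x[4]).round(1),'cost',round(f,3))
    for c,m in V:
        h=cv2.convexHull(proj(c,np.array(BLK)@frame(x[3],x[4]).T+x[:3]).round().astype(np.int32));cv2.polylines(c['pixels'],[h],True,(0,0,255),1)
o=[cv2.resize(i,None,fx=4,fy=4,interpolation=cv2.INTER_NEAREST)[:, :560] for i in(cs['scene']['pixels'][100:265,325:465],)]
t=cv2.resize(cs['top']['pixels'][110:215,185:375],(560,310))
cv2.imwrite('pics/c.png',cv2.resize(np.hstack([cv2.resize(o[0],(470,554)),cv2.resize(cs['top']['pixels'][115:215,185:375],(330,174*1)) if 0 else cv2.copyMakeBorder(cv2.resize(cs['top']['pixels'][115:215,185:375],(330,174)),0,380,0,0,0)]),None,fx=1,fy=1))
E
python3 m.py
```

```text
empty_tray tri [ 0.638 -0.01   0.116]
[ 0.6435 -0.012   0.1117  0.0429  0.8741] pitch deg 50.1 cost 0.05
loaded_tray tri [0.635 0.146 0.105]
[0.6356 0.1425 0.111  0.0629 0.8729] pitch deg 50.0 cost 0.067
```

View pics/c.png

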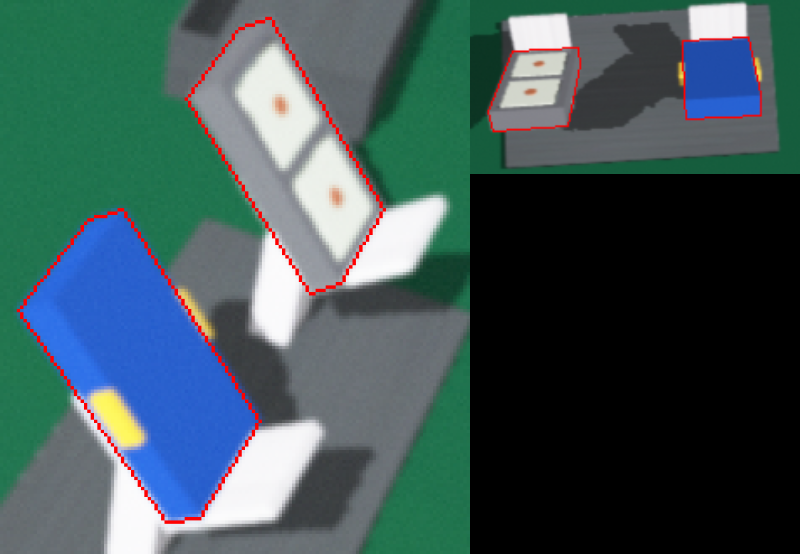

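The red outlines sit on the royal-blue tray (crop 140,370, yellow blocks, open side down) and on the grey tray with its two modules (crop 290,160), both at 50°. The target is confirmed. Plan: point the tool down the slope and grip the overhanging upper ends from the sides, so that turning the pair over is only a wrist roll.

```bash
cat > go.py <<'E'
from h import *
import sys
B=np.array([.6435,-.012,.1117]);G=np.array([.6356,.1425,.111])
def rel(c,dd,nn,ll=0,flip=False,yaw=.05):
    o=manip.get_obs();F=frame(yaw,np.radians(50));d,l,n=F.T
    P=c+dd*d+nn*n+ll*l;R=np.c_[n,-l,d] if not flip else np.c_[-n,l,d]
    Rn=np.array(o['tool_rot'])
    rv=Ro.from_matrix(R@Rn.T).as_rotvec()
    print('shift',((P-o['position'])/.25).round(4),'turn',(rv/2/np.pi).round(4))
def st():
    o=manip.get_obs();F=frame(.05,np.radians(50))
    print(round(o['clock'],2),'q',np.round(o['joint_pos'],2),'p',np.round(o['position'],4),'w',round(float(o['grip_width']),4),'gf',np.round(o['grasp_force'],1),'F(dln)',(F.T@np.array(o['wrist_force'])).round(1))
E
python3 -c "
from go import *
st();rel(B,-.12,.004);rel(B,-.012,.004)
F=frame(.05,np.radians(50));print('d,l,n/.25',(F.T/.25).round(3))"
```

```text
0.9 q [ 1.1   0.48  0.02  1.56 -0.01  1.11 -0.08] p [ 0.2383 -0.6315  0.2313] w 0.0855 gf 0.0 F(dln) [ 0.6  0.3 -0.1]
shift [ 1.3248  2.4633 -0.1004] turn [ 0.0227 -0.1092 -0.0474]
shift [ 1.6021  2.4772 -0.4314] turn [ 0.0227 -0.1092 -0.0474]
d,l,n/.25 [[ 2.568  0.129 -3.064]
 [-0.2    3.995  0.   ]
 [ 3.06   0.153  2.571]]
```

Emit:
arm_command --steps '[0.5,1.0,0.3,0,0,0,-1,0.5,1.0,0.3,0,0,0,-1,0.5,1.0,0.3,0,0,0,-1,0.5,1.0,0.3,0,0,0,-1,0.5,1.0,0.3,0,0,0,-1,0.5,1.0,0.3,0,0,0,-1,0.5,1.0,0.3,0,0,0,-1,0.5,1.0,0.3,0,0,0,-1,0.5,1.0,0.3,0,0,0,-1]'

```text
clock: 1.65
position: [0.3651, -0.3797, 0.3075]
tool_rot: [[0.934, 0.358, 0.002], [0.358, -0.934, -0.001], [0.001, 0.002, -1.0]]
wrist_force: [-0.7, -0.9, -0.5]
grip_width: 0.0852
grasp_force: 0.0
```

Emit:
arm_command --steps '[0.4,1.0,0,0.0227,-0.1092,-0.0474,-1,0.4,1.0,0,0.0227,-0.1092,-0.0474,-1,0.4,1.0,0,0.0227,-0.1092,-0.0474,-1,0.4,1.0,0,0.0227,-0.1092,-0.0474,-1,0.4,1.0,0,0.0227,-0.1092,-0.0474,-1,0.4,1.0,0,0.0227,-0.1092,-0.0474,-1,0.4,1.0,0,0.0227,-0.1092,-0.0474,-1,0.4,1.0,0,0.0227,-0.1092,-0.0474,-1,0.4,1.0,0,0.0227,-0.1092,-0.0474,-1]'

```text
clock: 2.4
position: [0.463, -0.132, 0.3062]
tool_rot: [[0.765, 0.05, 0.642], [0.04, -0.999, 0.031], [0.642, 0.001, -0.766]]
wrist_force: [0.6, -0.9, -0.2]
grip_width: 0.0855
grasp_force: 0.0
```

```bash
python3 -c "
from go import *
st();rel(B,-.10,.004)"
```

```text
2.4 q [ 0.63 -0.19 -0.29  2.34 -0.78  0.42 -0.56] p [ 0.463  -0.132   0.3062] w 0.0855 gf 0.0 F(dln) [ 0.6 -0.9  0.3]
shift [ 0.4776  0.4676 -0.4614] turn [ 0.0002 -0.0001 -0.0001]
```

Emit:
arm_command --steps '[0.478,0.468,-0.461,0,0,0,-1,0.478,0.468,-0.461,0,0,0,-1,0.478,0.468,-0.461,0,0,0,-1,0.478,0.468,-0.461,0,0,0,-1,0.478,0.468,-0.461,0,0,0,-1,0.478,0.468,-0.461,0,0,0,-1,0.478,0.468,-0.461,0,0,0,-1]'

```text
clock: 2.98
position: [0.5507, -0.0507, 0.2402]
tool_rot: [[0.801, 0.053, 0.597], [0.048, -0.999, 0.024], [0.597, 0.01, -0.802]]
wrist_force: [0.1, -0.0, -0.2]
grip_width: 0.0851
grasp_force: 0.0
```

```bash
python3 -c "
from go import *
st();rel(B,-.012,.004)
c=camera('wrist');cv2.imwrite('pics/w.png',c['pixels'])"
```

```text
2.98 q [ 0.29  0.04 -0.31  2.29 -0.03  0.17 -1.5 ] p [ 0.5507 -0.0507  0.2402] w 0.0851 gf 0.0 F(dln) [ 0.2 -0.  -0.1]
shift [ 0.3525  0.1538 -0.4669] turn [ 0.002  -0.0092 -0.0004]
```

View pics/w.png

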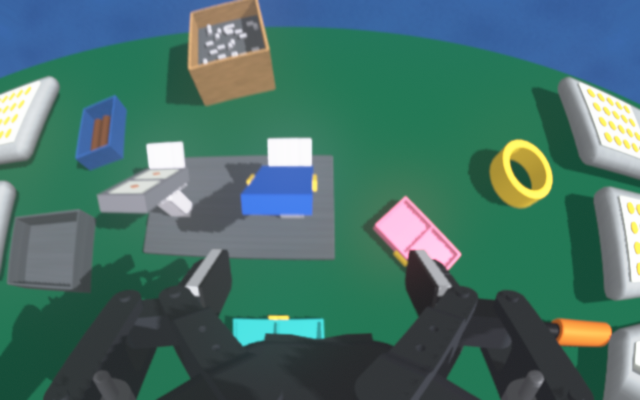

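The wrist view shows the blue tray ahead at (280,190) and the grey tray at (150,185). Joint 6 reached its lower limit (0.17), so I fit a kinematic model from the recorded poses to choose reachable tilts.

```bash
cat > kin.py <<'E'
from h import *
import itertools
from scipy.optimize import least_squares
Q0=[[1.102,.477,.022,1.555,-.011,1.109,-.083],[.63,-.19,-.29,2.34,-.78,.42,-.56]]
P0=[[.2383,-.6315,.2313],[.463,-.132,.3062]]
R0=[[[.936,.353,-.001],[.353,-.936,.002],[0,-.002,-1]],[[.765,.05,.642],[.04,-.999,.031],[.642,.001,-.766]]]
def chain(q,s,phi,psi):
    Rs=[];R=np.eye(3)
    for i,(ax) in enumerate('zyzyzyz'):
        ang=s[i]*q[i]+(phi if i==0 else 0)+(psi if i==6 else 0)
        R=R@Ro.from_euler(ax,ang).as_matrix();Rs.append(R)
    return Rs
E
python3 - <<'E'
from kin import *
o=manip.get_obs();Q=Q0+[o['joint_pos']];P=P0+[o['position']];R=R0+[o['tool_rot']]
res=[]
for s1,s3,s5,s7 in itertools.product((1,-1),repeat=4):
    s=[s1,1,s3,1,s5,1,s7]
    for psi0 in(0,1.57,3.14,-1.57):
        r=least_squares(lambda v:np.concatenate([(chain(q,s,*v)[-1]-np.array(m)).ravel() for q,m in zip(Q,R)]),[0,psi0]);res.append((r.cost,s,r.x))
res.sort(key=lambda t:t[0])
for x in res[:3]:print(x)
_,s,(phi,psi)=res[0]
A=[];b=[]
for q,p in zip(Q,P):
    C=chain(q,s,phi,psi)
    A.append(np.c_[[0,0,1],C[1][:,2],C[3][:,2],C[5][:,2],C[2][:,0],C[4][:,0],C[5][:,0]]);b.append(p)
A=np.vstack(A);b=np.concatenate(b)
for k in(4,7):
    x,rs,rk,sv=np.linalg.lstsq(A[:,:k],b,rcond=None);print(k,x.round(4),'res',(A[:,:k]@x-b).round(4),rk,sv.round(2))
E
```

```text
(np.float64(7.065830756028888e-05), [-1, 1, -1, 1, -1, 1, -1], array([0.00238262, 1.57400558]))
(np.float64(7.065830756029594e-05), [-1, 1, -1, 1, -1, 1, -1], array([0.00238262, 1.57400559]))
(np.float64(7.06583075602972e-05), [-1, 1, -1, 1, -1, 1, -1], array([0.00238261, 1.57400558]))
4 [0.2999 0.4747 0.5116 0.2424] res [ 0.0586  0.0239  0.0203  0.0175  0.0345 -0.0076 -0.0161  0.0619 -0.0127] 4 [3.12 1.39 0.51 0.27]
7 [ 2.038e-01  4.549e-01  4.224e-01  2.012e-01  7.100e-02 -4.940e-02
 -1.000e-04] res [ 0.0567  0.0273 -0.0008 -0.002  -0.0021  0.0015 -0.0004  0.06   -0.0007] 7 [3.37 2.92 0.73 0.56 0.5  0.17 0.12]
```

```bash
python3 - <<'E'
from kin import *
o=manip.get_obs();Q=Q0+[o['joint_pos']];P=P0+[o['position']]
S=[-1,1,-1,1,-1,1,-1]
b=np.concatenate(P)
T={}
for q in Q:
    C=chain(q,S,0,np.pi/2)
    for n,i in(('1',1),('2',2),('3',3),('4',4),('5',5)):
        for k,ax in enumerate('xyz'):T.setdefault(ax+n,[]).append(C[i][:,k])
    T.setdefault('h',[]).append(np.array([0,0,1.]))
T={k:np.concatenate(v) for k,v in T.items()}
out=[]
base=['h','z1','z3','z5']
for k in(1,2,3):
    for ex in itertools.combinations(['y1','y3','y5','x2','x3','x5','x4'],k):
        A=np.c_[[T[n] for n in base+list(ex)]].T
        x=np.linalg.lstsq(A,b,rcond=None)[0];out.append((abs(A@x-b).max(),ex,x.round(3)))
out.sort(key=lambda t:t[0])
for e in out[:14]:print(round(e[0],4),e[1],e[2])
E
```

```text
0.0006 ('y5', 'x2', 'x5') [ 0.292  0.427  0.441  0.183 -0.061  0.132  0.035]
0.0008 ('y1', 'y5', 'x4') [ 0.292  0.536  0.471  0.335 -0.059 -0.004 -0.008]
0.0008 ('y1', 'x2', 'x4') [ 0.29   0.545  0.472  0.345 -0.063 -0.007 -0.01 ]
0.001 ('y3', 'y5', 'x3') [ 0.292  0.545  0.478  0.32  -0.054 -0.008  0.014]
0.0011 ('y1', 'y3', 'y5') [ 0.28   0.542  0.472  0.32  -0.017 -0.04  -0.005]
0.0012 ('y1', 'x5', 'x4') [ 0.286  0.542  0.469  0.339 -0.063  0.004 -0.012]
0.0012 ('y3', 'y5', 'x2') [ 0.272  0.538  0.468  0.308 -0.052 -0.009  0.007]
0.0012 ('y3', 'y5', 'x5') [ 0.271  0.544  0.469  0.315 -0.055 -0.006 -0.002]
0.0012 ('y1', 'x3', 'x4') [ 0.274  0.537  0.464  0.331 -0.063 -0.013 -0.007]
0.0013 ('y1', 'x3', 'x5') [ 0.26   0.53   0.458  0.322 -0.063 -0.029 -0.004]
0.0013 ('y3', 'x2', 'x5') [ 0.268  0.557  0.472  0.329 -0.061 -0.014 -0.005]
0.0013 ('y1', 'x4') [ 0.29   0.538  0.469  0.336 -0.062 -0.009]
0.0014 ('y3', 'y5') [ 0.271  0.546  0.47   0.315 -0.056 -0.006]
0.0015 ('y3', 'y5', 'x4') [ 0.272  0.546  0.471  0.315 -0.056 -0.006  0.001]
```

```bash
cat >> kin.py <<'E'
S=[-1,1,-1,1,-1,1,-1]
PAR=[.28,.542,.47,.325,-.06]
LO=np.array([-2.96,-.34,-1.41,.24,-1.37,.17,-2.96]);HI=np.array([2.96,2.1,1.46,2.44,4.51,1.92,2.96])
def fk(q):
    C=chain(q,S,0,np.pi/2);h,a,b,c,y=PAR
    return np.array([0,0,h])+a*C[1][:,2]+b*C[3][:,2]+c*C[5][:,2]+y*C[1][:,1],C[-1]
def ik(P,R,q0):
    def f(q):
        p,r=fk(q);return np.r_[(p-P)*5,(Ro.from_matrix(r@R.T)).as_rotvec(),.002*(q-q0)]
    r=least_squares(f,np.clip(q0,LO+.01,HI-.01),bounds=(LO,HI),max_nfev=60)
    return r.x,np.abs(r.fun[:6]).max()
E
python3 - <<'E'
from kin import *
from go import B,G
rng=np.random.default_rng(0)
F=frame(.05,np.radians(50));d,l,n=F.T
for nm,c,dd,nn in(('pick',B,-.012,.004),('pickapp',B,-.1,.004),('pair',G,-.012,.009),('pairup',G,-.1,.06)):
  for fl in(0,1):
    R=np.c_[n,-l,d] if not fl else np.c_[-n,l,d]
    P=c+dd*d+nn*n;sol=[]
    for k in range(25):
        q,e=ik(P,R,rng.uniform(LO,HI))
        if e<.004: sol.append(q)
    print(nm,fl,len(sol))
    for q in sol[:7]:print('   ',q.round(2))
E
```

```text
pick 0 10
    [ 0.28  0.44 -0.44  2.21  2.35  0.25  2.41]
    [-1.03  0.79  1.34  2.36  4.28  0.8   0.18]
    [ 0.19  0.41 -0.33  2.22  2.49  0.23  2.25]
    [ 0.48  0.5  -0.67  2.19  2.13  0.33  2.69]
    [-1.07  0.94  1.46  2.36  4.3   0.96  0.09]
    [-1.07  0.94  1.46  2.36  4.3   0.96  0.09]
    [-0.16  0.37  0.09  2.27  3.17  0.2   1.5 ]
pick 1 13
    [-0.05  0.38 -0.04  2.26  2.95  0.2  -1.4 ]
    [ 0.37  0.46 -0.54  2.2   2.24  0.29 -0.59]
    [ 0.76  0.69 -1.05  2.16  1.96  0.56 -0.12]
    [ 0.82  0.77 -1.16  2.16  1.94  0.65 -0.05]
    [ 0.58  0.55 -0.8   2.18  2.05  0.4  -0.32]
    [ 0.92  1.03 -1.41  2.15  1.94  0.93  0.12]
    [-0.72  0.44  0.78  2.34  4.    0.37 -2.54]
pickapp 0 14
    [-1.13  0.21  1.24  2.43  4.42  0.26  0.29]
    [-0.95  0.16  0.99  2.42  4.28  0.17  0.42]
    [-0.95  0.16  0.99  2.42  4.28  0.17  0.42]
    [ 0.49  0.26 -0.64  2.27  1.8   0.17  2.95]
    [-0.95  0.16  0.99  2.42  4.28  0.17  0.42]
    [ 0.49  0.26 -0.64  2.27  1.8   0.17  2.95]
    [ 0.49  0.26 -0.64  2.27  1.8   0.17  2.95]
pickapp 1 16
    [ 1.01  0.61 -1.33  2.22  1.71  0.58  0.1 
[... 977 characters left out ...]
.12]
pairup 0 12
    [-0.75  0.16  0.33  2.23  1.08  0.22 -2.96]
    [-0.74  0.16  0.33  2.23  1.08  0.22 -2.96]
    [-0.74  0.16  0.32  2.23  1.08  0.22 -2.96]
    [-0.75  0.16  0.33  2.23  1.08  0.22 -2.96]
    [-0.75  0.16  0.33  2.23  1.08  0.22 -2.96]
    [-1.54  0.32  1.36  2.29 -1.1   0.17 -0.79]
    [-1.54  0.32  1.36  2.29 -1.1   0.17 -0.79]
pairup 1 12
    [-0.89  0.16  0.49  2.24  1.02  0.19  0.23]
    [-0.65  0.17  0.22  2.21  1.11  0.24  0.15]
    [ 0.56  0.56 -1.25  2.08  1.55  0.77 -0.02]
    [ 0.63  0.71 -1.41  2.08  1.62  0.94 -0.01]
    [-0.38  0.19 -0.08  2.18  1.19  0.29  0.09]
    [-0.33  0.2  -0.13  2.18  1.2   0.3   0.08]
    [-0.99  0.16  0.62  2.25  0.96  0.17  0.3 ]
```

Emit:
arm_command --steps '[-0.4,-0.3,0.5,0,0.05,0,-1,-0.4,-0.3,0.5,0,0.05,0,-1,-0.4,-0.3,0.5,0,0.05,0,-1,-0.4,-0.3,0.5,0,0.05,0,-1,-0.4,-0.3,0.5,0,0.05,0,-1,-0.4,-0.3,0.5,0,0.05,0,-1]'

```text
clock: 3.53
position: [0.4467, -0.1322, 0.3695]
tool_rot: [[0.945, 0.044, 0.324], [0.04, -0.999, 0.021], [0.325, -0.007, -0.946]]
wrist_force: [-0.1, -0.4, 0.1]
grip_width: 0.0854
grasp_force: 0.0
```

```bash
cat > path.py <<'E'
from kin import *
from go import *
def show(Qs,P0,R0):
    for q in Qs:
        p,r=fk(q);print(np.r_[(p-P0)/.25,Ro.from_matrix(r@R0.T).as_rotvec()/2/np.pi].round(3).tolist(),'p',p.round(3),'z',r[:,2].round(2))
E
python3 - <<'E'
from path import *
st();o=manip.get_obs();q0=np.array(o['joint_pos']);p,r=fk(q0);print('model err',(p-o['position']).round(4))
F=frame(.05,np.radians(50));d,l,n=F.T;R=np.c_[-n,l,d]
g,e=ik(B-.15*d+.02*n,R,np.array([.85,.4,-1.05,2.2,1.7,.4,0]));print('goal',g.round(2),e)
t=np.linspace(0,1,9)[1:]
Qs=[q0+(g-q0)*s+np.array([0,0,0,0,0,.5,0])*np.sin(np.pi*s) for s in t]
show(Qs,p,r)
print('2nd half rel to 4th');p4,r4=fk(Qs[3]);show(Qs[4:],p4,r4)
E
```

```text
3.53 q [ 0.48 -0.15 -0.22  2.03 -0.16  0.95 -1.2 ] p [ 0.4467 -0.1322  0.3695] w 0.0854 gf 0.0 F(dln) [-0.1 -0.4  0. ]
model err [-0.0085  0.0051 -0.0052]
goal [ 1.11  0.38 -1.33  2.21  1.37  0.38  0.36] 1.0490068639989376e-05
[-0.226, -0.049, -0.206, -0.026, 0.04, 0.051] p [ 0.382 -0.139  0.313] z [ 0.09 -0.07 -0.99]
[-0.404, -0.148, -0.322, -0.046, 0.075, 0.103] p [ 0.337 -0.164  0.284] z [-0.1  -0.2  -0.98]
[-0.475, -0.266, -0.386, -0.064, 0.1, 0.156] p [ 0.319 -0.194  0.268] z [-0.18 -0.33 -0.93]
[-0.411, -0.361, -0.441, -0.085, 0.112, 0.211] p [ 0.335 -0.217  0.254] z [-0.14 -0.45 -0.88]
[-0.22, -0.379, -0.507, -0.11, 0.108, 0.27] p [ 0.383 -0.222  0.238] z [ 0.01 -0.5  -0.87]
[0.055, -0.262, -0.568, -0.144, 0.086, 0.331] p [ 0.452 -0.193  0.222] z [ 0.24 -0.45 -0.86]
[0.329, 0.023, -0.579, -0.189, 0.045, 0.389] p [ 0.521 -0.121  0.22 ] z [ 0.48 -0.26 -0.84]
[0.497, 0.444, -0.499, 0.245, 0.013, -0.434] p [ 0.563 -0.016  0.239] z [ 0.64  0.03 -0.77]
2nd half rel to 4th
[0.191, -0.018, -0.066, -0.005, 0.007, 0.062] p [ 0.383 -0.222  0.238] z [ 0.01 -0.5  -0.87]
[0.466, 0.099, -0.127, -0.008, 0.002, 0.131] p [ 0.452 -0.193  0.222] z [ 0.24 -0.45 -0.86]
[0.741, 0.384, -0.138, -0.011, -0.013, 0.206] p [ 0.521 -0.121  0.22 ] z [ 0.48 -0.26 -0.84]
[0.909, 0.805, -0.059, -0.02, -0.037, 0.282] p [ 0.563 -0.016  0.239] z [ 0.64  0.03 -0.77]
```

Emit:
arm_command --steps '[-0.226,-0.049,-0.206,-0.026,0.04,0.051,-1,-0.226,-0.049,-0.206,-0.026,0.04,0.051,-1,-0.226,-0.049,-0.206,-0.026,0.04,0.051,-1,-0.226,-0.049,-0.206,-0.026,0.04,0.051,-1,-0.404,-0.148,-0.322,-0.046,0.075,0.103,-1,-0.404,-0.148,-0.322,-0.046,0.075,0.103,-1,-0.404,-0.148,-0.322,-0.046,0.075,0.103,-1,-0.404,-0.148,-0.322,-0.046,0.075,0.103,-1,-0.475,-0.266,-0.386,-0.064,0.1,0.156,-1,-0.475,-0.266,-0.386,-0.064,0.1,0.156,-1,-0.475,-0.266,-0.386,-0.064,0.1,0.156,-1,-0.475,-0.266,-0.386,-0.064,0.1,0.156,-1,-0.411,-0.361,-0.441,-0.085,0.112,0.211,-1,-0.411,-0.361,-0.441,-0.085,0.112,0.211,-1,-0.411,-0.361,-0.441,-0.085,0.112,0.211,-1,-0.411,-0.361,-0.441,-0.085,0.112,0.211,-1]'

```text
clock: 4.87
position: [0.3435, -0.2163, 0.2522]
tool_rot: [[0.091, 0.986, -0.142], [0.879, -0.146, -0.453], [-0.467, -0.084, -0.88]]
wrist_force: [0.9, 0.0, 0.7]
grip_width: 0.0856
grasp_force: 0.0
```

```bash
python3 - <<'E'
from path import *
st();o=manip.get_obs();q0=np.array(o['joint_pos']);p,r=fk(q0);print('model err',(p-o['position']).round(4))
F=frame(.05,np.radians(50));d,l,n=F.T;R=np.c_[-n,l,d]
for s in([.85,.4,-1.05,2.2,1.7,.4,0],q0):
    g,e=ik(B-.15*d+.02*n,R,np.array(s));print('goal',g.round(2),round(e,4))
    Qs=[q0+(g-q0)*s for s in np.linspace(0,1,5)[1:]];show(Qs,p,r)
E
```

```text
4.87 q [ 0.35  0.05 -0.34  2.18  0.54  1.14 -0.41] p [ 0.3435 -0.2163  0.2522] w 0.0856 gf 0.0 F(dln) [ 0.1 -0.   1.1]
model err [-0.0117  0.0049 -0.0032]
goal [ 1.11  0.38 -1.33  2.21  1.37  0.38  0.36] 0.0
[0.277, 0.011, -0.105, -0.003, 0.0, 0.069] p [ 0.401 -0.209  0.223] z [ 0.06 -0.49 -0.87]
[0.549, 0.163, -0.182, -0.003, -0.003, 0.14] p [ 0.469 -0.171  0.204] z [ 0.28 -0.4  -0.87]
[0.777, 0.436, -0.177, -0.006, -0.015, 0.212] p [ 0.526 -0.102  0.205] z [ 0.49 -0.22 -0.85]
[0.923, 0.781, -0.038, -0.018, -0.037, 0.281] p [ 0.563 -0.016  0.239] z [ 0.64  0.03 -0.77]
goal [ 0.77  0.17 -0.89  2.24  1.    0.17  0.61] 0.0
[0.296, 0.055, -0.076, 0.004, -0.008, 0.069] p [ 0.406 -0.198  0.23 ] z [ 0.1  -0.44 -0.89]
[0.569, 0.211, -0.111, 0.003, -0.015, 0.14] p [ 0.474 -0.159  0.221] z [ 0.32 -0.35 -0.88]
[0.787, 0.46, -0.1, -0.004, -0.024, 0.211] p [ 0.529 -0.096  0.224] z [ 0.51 -0.19 -0.84]
[0.923, 0.781, -0.038, -0.018, -0.037, 0.281] p [ 0.563 -0.016  0.239] z [ 0.64  0.03 -0.77]
```

Emit:
arm_command --steps '[0.277,0.011,-0.085,-0.003,0,0.069,-1,0.277,0.011,-0.085,-0.003,0,0.069,-1,0.277,0.011,-0.085,-0.003,0,0.069,-1,0.277,0.011,-0.085,-0.003,0,0.069,-1,0.549,0.163,-0.1,-0.003,-0.003,0.14,-1,0.549,0.163,-0.1,-0.003,-0.003,0.14,-1,0.549,0.163,-0.1,-0.003,-0.003,0.14,-1,0.549,0.163,-0.1,-0.003,-0.003,0.14,-1,0.777,0.436,-0.08,-0.006,-0.015,0.212,-1,0.777,0.436,-0.08,-0.006,-0.015,0.212,-1,0.777,0.436,-0.08,-0.006,-0.015,0.212,-1,0.777,0.436,-0.08,-0.006,-0.015,0.212,-1]'

```text
clock: 5.87
position: [0.5405, -0.1064, 0.2345]
tool_rot: [[-0.784, 0.378, 0.492], [0.31, 0.926, -0.217], [-0.538, -0.018, -0.843]]
wrist_force: [-0.3, -1.5, -1.1]
grip_width: 0.0854
grasp_force: 0.0
```

```bash
python3 - <<'E'
from path import *
st();o=manip.get_obs();q0=np.array(o['joint_pos']);p,r=fk(q0);print('model err',(p-o['position']).round(4))
rel(B,-.10,.004,flip=True);rel(B,-.07,.03,flip=True)
F=frame(.05,np.radians(50));d,l,n=F.T;R=np.c_[-n,l,d]
for dd in(-.12,-.07,-.012):
    g,e=ik(B+dd*d+.004*n,R,q0);print('goal',dd,g.round(2),round(e,4))
E
```

```text
5.87 q [ 0.38  0.08 -0.46  2.23  0.76  0.43  0.48] p [ 0.5405 -0.1064  0.2345] w 0.0854 gf 0.0 F(dln) [ 0.7 -1.5 -1. ]
model err [-0.0165  0.0043 -0.0026]
shift [ 0.1674  0.3655 -0.1747] turn [-0.0007 -0.0211  0.0698]
shift [ 0.324   0.3733 -0.1997] turn [-0.0007 -0.0211  0.0698]
goal -0.12 [ 0.62  0.23 -0.76  2.27  1.57  0.17  0.04] 0.0
goal -0.07 [ 0.69  0.43 -0.9   2.22  1.86  0.33 -0.16] 0.0
goal -0.012 [ 0.68  0.62 -0.93  2.17  1.99  0.47 -0.21] 0.0
```

Emit:
arm_command --steps '[0.1,0.18,0,-0.0003,-0.01,0.035,-1,0.1,0.18,0,-0.0003,-0.01,0.035,-1,0.168,0.366,-0.15,-0.0007,-0.0211,0.0698,-1,0.168,0.366,-0.15,-0.0007,-0.0211,0.0698,-1,0.22,0.366,-0.22,-0.0007,-0.0211,0.0698,-1,0.22,0.366,-0.22,-0.0007,-0.0211,0.0698,-1,0.22,0.366,-0.22,-0.0007,-0.0211,0.0698,-1,0.22,0.366,-0.22,-0.0007,-0.0211,0.0698,-1]'

```text
clock: 6.53
position: [0.5942, -0.0188, 0.1792]
tool_rot: [[-0.767, -0.038, 0.641], [-0.031, 0.999, 0.022], [-0.641, -0.003, -0.768]]
wrist_force: [0.7, -0.4, 0.4]
grip_width: 0.0855
grasp_force: 0.0
```

```bash
python3 - <<'E'
from path import *
st();o=manip.get_obs();q0=np.array(o['joint_pos']);p,r=fk(q0);print('model err',(p-o['position']).round(4))
print('tool z',np.array(o['tool_rot'])[:,2].round(3));rel(B,-.07,.004,flip=True);rel(B,-.012,.004,flip=True)
E
```

```text
6.53 q [ 0.49  0.26 -0.65  2.29  1.92  0.2  -0.33] p [ 0.5942 -0.0188  0.1792] w 0.0855 gf 0.0 F(dln) [ 0.1 -0.5  0.8]
model err [-0.0212  0.004   0.0014]
tool z [ 0.641  0.022 -0.768]
shift [ 0.0298  0.0189 -0.0453] turn [ 0.0005 -0.0004  0.002 ]
shift [ 0.1788  0.0264 -0.223 ] turn [ 0.0005 -0.0004  0.002 ]
```

Emit:
arm_command --steps '[0.03,0.019,-0.045,0.0005,-0.0004,0.002,-1,0.03,0.019,-0.045,0.0005,-0.0004,0.002,-1,0.08,0.0215,-0.105,0.0005,-0.0004,0.002,-1,0.13,0.024,-0.165,0.0005,-0.0004,0.002,-1,0.179,0.0264,-0.223,0.0005,-0.0004,0.002,-1,0.179,0.0264,-0.223,0.0005,-0.0004,0.002,-1]'

```text
clock: 7.03
position: [0.6388, -0.013, 0.1211]
tool_rot: [[-0.768, -0.049, 0.639], [-0.038, 0.999, 0.031], [-0.64, -0.001, -0.769]]
wrist_force: [0.6, -0.0, -0.3]
grip_width: 0.0853
grasp_force: 0.0
```

```bash
python3 - <<'E'
from path import *
st();rel(B,-.012,.004,flip=True)
a=camera('scene')['pixels'][90:270,320:470];b=camera('top')['pixels'][100:220,180:380]
cv2.imwrite('pics/d.png',np.hstack([cv2.resize(a,(400,480)),cv2.copyMakeBorder(cv2.resize(b,(400,240)),0,240,0,0,0)]))
E
```

```text
7.03 q [ 0.53  0.48 -0.73  2.23  2.11  0.35 -0.43] p [ 0.6388 -0.013   0.1211] w 0.0853 gf 0.0 F(dln) [ 0.6 -0.1  0.3]
shift [0.     0.0029 0.0095] turn [ 0.0002 -0.0007  0.0001]
```

View pics/d.png

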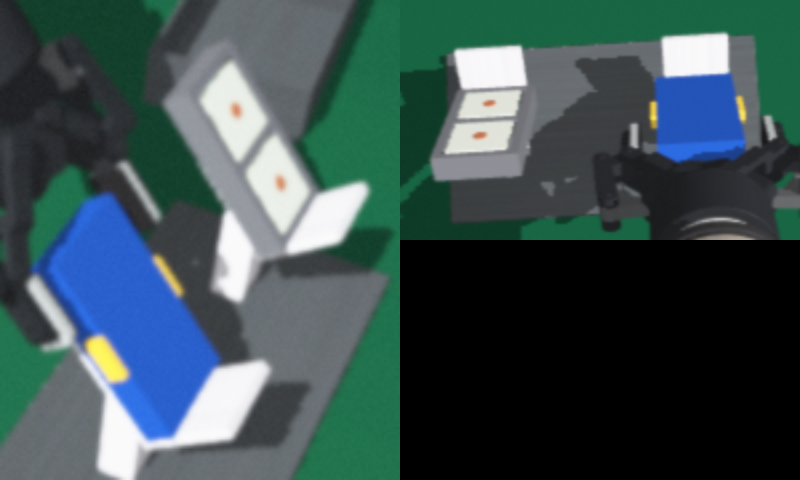

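The fingers stand astride the blue tray's upper end (crop 60,310 and 140,190), short of the yellow blocks. I correct the height slightly and close.

Emit:
arm_command --steps '[0.005,0.003,0.0135,0,0,0,-1,0.005,0.003,0.0135,0,0,0,1,0.005,0.003,0.0135,0,0,0,1,0.005,0.003,0.0135,0,0,0,1,0.005,0.003,0.0135,0,0,0,1,0.005,0.003,0.0135,0,0,0,1,0.005,0.003,0.0135,0,0,0,1,0.005,0.003,0.0135,0,0,0,1,0.005,0.003,0.0135,0,0,0,1,0.005,0.003,0.0135,0,0,0,1]'

```text
clock: 7.97
position: [0.6391, -0.0102, 0.1278]
tool_rot: [[-0.764, -0.056, 0.642], [-0.046, 0.998, 0.032], [-0.643, -0.005, -0.766]]
wrist_force: [-8.9, -1.6, 10.6]
grip_width: 0.0591
grasp_force: 61.2
```

```bash
python3 - <<'E'
from path import *
st();c=camera('top');s=camera('scene')
V=[]
# refit blue pose from scene view only + grey ref fit
o=manip.get_obs();F=frame(.05,np.radians(50))
print('tcp-B in dln',(F.T@(np.array(o['position'])-B)).round(4))
def best(th,cam,at):return min(trace(th,cam),key=lambda r:np.hypot(*(np.array(r['at'])-at)))['pixels'].astype(float)
m=best('loaded_tray',s,(405,148));print(m.sum())
for cam,at in((s,(410,148)),(c,(222,165))):
    m=best('loaded_tray',cam,at)
    for q in('module_low','module_high'):
        for r in trace(q,cam):
            if np.hypot(*(np.array(r['at'])-at))<45:m=np.maximum(m,r['pixels'])
    V.append((cam,cv2.morphologyEx(m,cv2.MORPH_CLOSE,np.ones((5,5)))))
print('grey',[ (x.round(4),round(f,3)) for x,f in [fit(V,[BLK],[*G,.05,.8727])]])
E
```

```text
7.97 q [ 0.52  0.47 -0.73  2.23  2.1   0.34 -0.42] p [ 0.6391 -0.0102  0.1278] w 0.0591 gf 61.2 F(dln) [-13.9  -1.1  -0. ]
tcp-B in dln [-0.0151  0.002   0.007 ]
1558.0
grey [(array([0.6358, 0.1417, 0.1134, 0.0572, 0.877 ]), np.float64(0.055))]
```

Emit:
arm_command --steps '[-0.01,0,0.012,0,0,0,1,0.08,0.004,0.11,0,0,0,1,0.176,0.008,0.226,0,0,0,1,0.176,0.008,0.226,0,0,0,1,0.145,0.627,0.226,0,0,0,1,0.145,0.627,0.226,0,0,0,1,0.145,0.627,0.226,0,0,0,1,0.145,0.627,0.226,0,0,0,1,0.145,0.627,0.226,0,0,0,1,0.145,0.627,0.226,0,0,0,1,0.145,0.627,0.226,0,0,0,1]'

```text
clock: 9.33
position: [0.675, 0.1458, 0.1826]
tool_rot: [[-0.766, -0.055, 0.64], [-0.046, 0.998, 0.032], [-0.641, -0.005, -0.767]]
wrist_force: [0.4, -0.2, 0.0]
grip_width: 0.0593
grasp_force: 66.2
```

```bash
python3 - <<'E'
from path import *
st();rel(G,-.03,.078,flip=True)
o=manip.get_obs();F=frame(.05,np.radians(50));T=np.array(o['position'])
print('tcp-G dln',(F.T@(T-G)).round(4),'R dln',(F.T@np.array(o['tool_rot'])).round(3).tolist())
c=camera('top');s=camera('scene')
for cam in(s,c):
    im=cam['pixels']
    for ctr,col in((T+F@np.array([.0151,0,-.007]),(0,0,255)),(G,(0,255,255))):
        h=cv2.convexHull(proj(cam,np.array(BLK)@F.T+ctr).round().astype(np.int32));cv2.polylines(im,[h],True,col,1)
cv2.imwrite('pics/e.png',np.hstack([cv2.resize(s['pixels'][60:210,340:490],(400,400)),cv2.resize(c['pixels'][100:200,170:270],(400,400))]))
E
```

```text
9.33 q [ 0.11  0.41 -0.62  2.08  1.53  0.45 -0.13] p [0.675  0.1458 0.1826] w 0.0593 gf 66.2 F(dln) [ 0.2 -0.2  0.3]
shift [ 0.0042 -0.0052  0.006 ] turn [ 0.0008 -0.0003 -0.0009]
tcp-G dln [-0.0295  0.0014  0.0763] R dln [[-0.002, 0.0, 1.0], [-0.007, 1.0, -0.0], [-1.0, -0.007, -0.002]]
```

View pics/e.png

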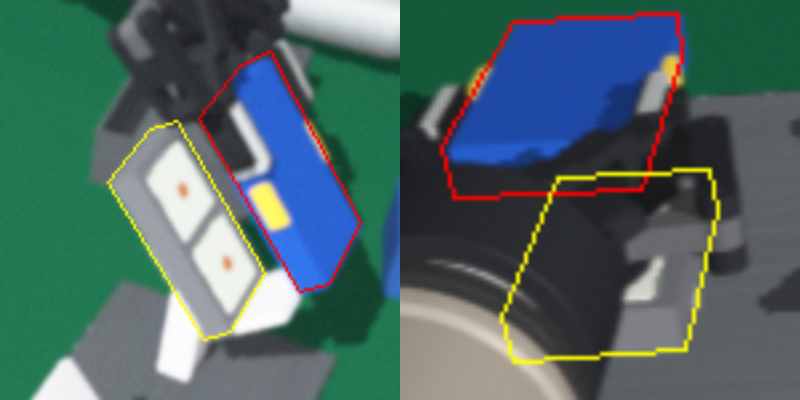

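The red outline (from the hand pose) lies on the held blue tray and the yellow one on the grey tray, left crop (280,170) and (190,230), so the alignment is good. I lower it onto the rim.

Emit:
arm_command --steps '[-0.04,-0.003,-0.055,-0.0008,0,-0.0009,1,-0.08,-0.006,-0.11,0.0008,0,-0.0009,1,-0.105,-0.007,-0.145,0.0008,0,-0.0009,1,-0.119,-0.008,-0.165,0.0008,0,-0.0009,1,-0.119,-0.008,-0.165,0.0008,0,-0.0009,1,-0.119,-0.008,-0.165,0.0008,0,-0.0009,1]'

```text
clock: 9.93
position: [0.6457, 0.1432, 0.1413]
tool_rot: [[-0.766, -0.048, 0.64], [-0.037, 0.999, 0.032], [-0.641, 0.001, -0.767]]
wrist_force: [0.2, 0.1, -0.3]
grip_width: 0.0592
grasp_force: 66.2
```

```bash
cat > chk.py <<'E'
from path import *
st();o=manip.get_obs();F=frame(.05,np.radians(50));T=np.array(o['position'])
print('tcp-G dln',(F.T@(T-G)).round(4),'R dln',(F.T@np.array(o['tool_rot'])).round(3).tolist())
E
python3 chk.py
```

```text
9.93 q [ 0.1   0.45 -0.64  2.17  1.78  0.49 -0.4 ] p [0.6457 0.1432 0.1413] w 0.0592 gf 66.2 F(dln) [ 0.3  0.1 -0. ]
tcp-G dln [-0.0167  0.0002  0.0272] R dln [[-0.002, 0.0, 1.0], [0.002, 1.0, -0.0], [-1.0, 0.002, -0.002]]
```

Emit:
arm_command --steps '[-0.005,0,-0.004,0,0,0,1,-0.009,0,-0.008,0,0,0,1,-0.009,0,-0.008,0,0,0,1]'

```text
clock: 10.18
position: [0.6439, 0.1443, 0.1402]
tool_rot: [[-0.765, -0.05, 0.642], [-0.038, 0.999, 0.033], [-0.643, 0.001, -0.766]]
wrist_force: [1.7, -0.9, 0.8]
grip_width: 0.0593
grasp_force: 66.3
```

```bash
python3 chk.py; python3 - <<'E'
from path import *
s=camera('scene');cv2.imwrite('pics/f.png',cv2.resize(s['pixels'][80:200,350:490],(700,600),interpolation=cv2.INTER_CUBIC))
E
```

```text
10.18 q [ 0.1   0.45 -0.64  2.17  1.79  0.49 -0.41] p [0.6439 0.1443 0.1402] w 0.0593 gf 66.3 F(dln) [ 0.4 -1.   1.8]
tcp-G dln [-0.0169  0.0014  0.0252] R dln [[0.0, -0.0, 1.0], [0.001, 1.0, 0.0], [-1.0, 0.001, 0.0]]
```

View pics/f.png

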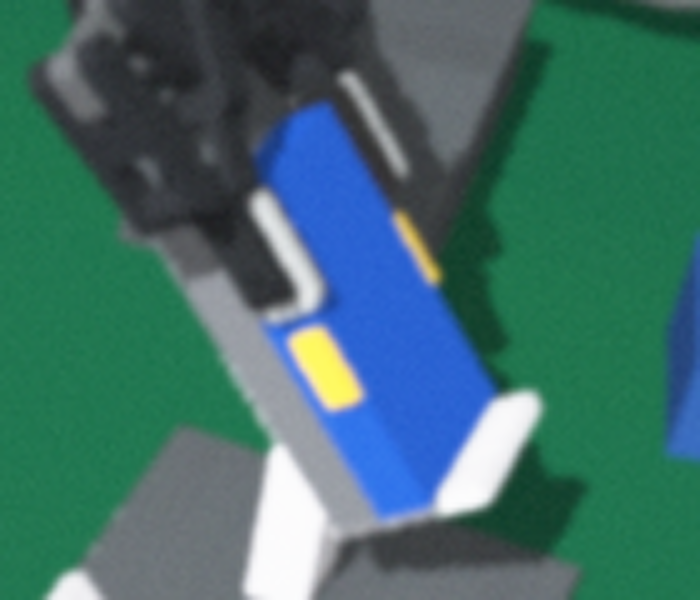

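The blue tray now lies rim to rim on the grey one (long joint line from (260,330) to (350,530)) with light contact. I lower it a touch and release.

Emit:
arm_command --steps '[-0.003,0,-0.0025,0,0,0,1,-0.003,0,-0.0025,0,0,0,-1,-0.003,0,-0.0025,0,0,0,-1,-0.003,0,-0.0025,0,0,0,-1,-0.003,0,-0.0025,0,0,0,-1,-0.003,0,-0.0025,0,0,0,-1,-0.003,0,-0.0025,0,0,0,-1,-0.003,0,-0.0025,0,0,0,-1]'

```text
clock: 10.9
position: [0.6424, 0.1449, 0.1387]
tool_rot: [[-0.766, -0.051, 0.641], [-0.038, 0.999, 0.033], [-0.642, 0.001, -0.767]]
wrist_force: [1.3, 1.1, -0.6]
grip_width: 0.0855
grasp_force: 0.0
```

```bash
python3 chk.py; python3 - <<'E'
from path import *
rel(G,-.012,.009,flip=True)
s=camera('scene');cv2.imwrite('pics/g.png',cv2.resize(s['pixels'][80:200,350:490],(700,600),interpolation=cv2.INTER_CUBIC))
E
```

```text
10.9 q [ 0.1   0.45 -0.64  2.17  1.79  0.49 -0.42] p [0.6424 0.1449 0.1387] w 0.0855 gf 0.0 F(dln) [1.4 1.  0.6]
tcp-G dln [-0.0168  0.002   0.0231] R dln [[-0.002, -0.001, 1.0], [0.0, 1.0, 0.001], [-1.0, 0.0, -0.002]]
shift [-0.0304 -0.0096 -0.051 ] turn [-0.0002 -0.0003 -0.0001]
```

View pics/g.png

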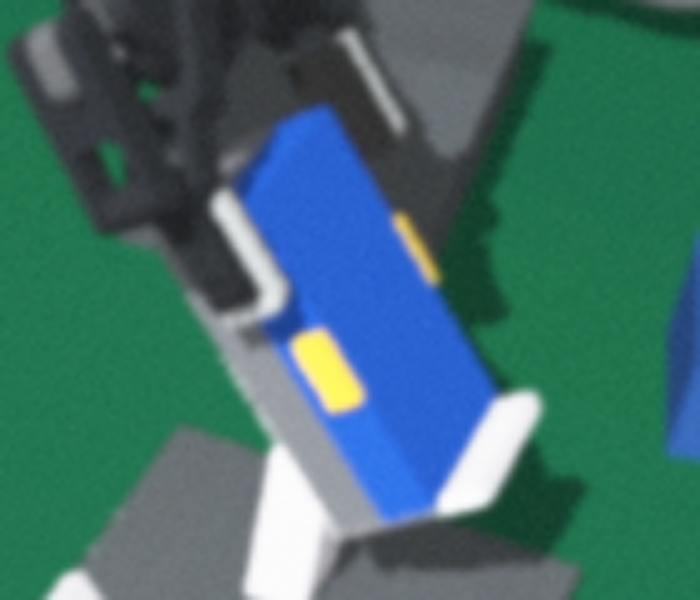

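Emit:
arm_command --steps '[-0.046,-0.006,-0.033,0,0,0,-1,-0.046,-0.006,-0.033,0,0,0,-1,-0.046,-0.006,-0.033,0,0,0,-1,-0.046,-0.006,-0.033,0,0,0,1,-0.046,-0.006,-0.033,0,0,0,1,-0.046,-0.006,-0.033,0,0,0,1,-0.046,-0.006,-0.033,0,0,0,1,-0.046,-0.006,-0.033,0,0,0,1,-0.046,-0.006,-0.033,0,0,0,1,-0.046,-0.006,-0.033,0,0,0,1,-0.046,-0.006,-0.033,0,0,0,1]'

```text
clock: 11.87
position: [0.6315, 0.1435, 0.1313]
tool_rot: [[-0.765, -0.051, 0.642], [-0.038, 0.999, 0.033], [-0.643, 0.001, -0.766]]
wrist_force: [-3.1, -1.0, 4.8]
grip_width: 0.0592
grasp_force: 64.1
```

```bash
python3 chk.py; python3 - <<'E'
from path import *
s=camera('scene');c=camera('wrist')
cv2.imwrite('pics/i.png',np.hstack([cv2.resize(s['pixels'][80:200,350:490],(400,400),interpolation=cv2.INTER_CUBIC),cv2.resize(c['pixels'],(400,400))]))
E
```

```text
11.87 q [ 0.11  0.46 -0.65  2.2   1.84  0.51 -0.48] p [0.6315 0.1435 0.1313] w 0.0592 gf 64.1 F(dln) [-5.7 -0.9  0.7]
tcp-G dln [-0.0181  0.0012  0.0099] R dln [[-0.0, -0.001, 1.0], [0.0, 1.0, 0.001], [-1.0, 0.0, -0.0]]
```

View pics/i.png

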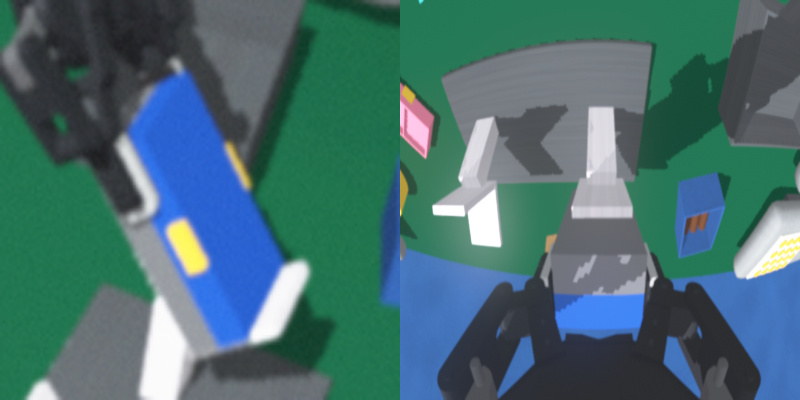

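Both trays sit between the pads (width 59 mm) and their ends are flush in the wrist view (600,270). Next I refine the model and check the roll's joint path.

```bash
cat > refit.py <<'E'
from path import *
import path,kin
o=manip.get_obs()
D=[([1.102,.477,.022,1.555,-.011,1.109,-.083],[.2383,-.6315,.2313]),([.63,-.19,-.29,2.34,-.78,.42,-.56],[.463,-.132,.3062]),([.29,.04,-.31,2.29,-.03,.17,-1.5],[.5507,-.0507,.2402]),
([.48,-.15,-.22,2.03,-.16,.95,-1.2],[.4467,-.1322,.3695]),([.35,.05,-.34,2.18,.54,1.14,-.41],[.3435,-.2163,.2522]),([.38,.08,-.46,2.23,.76,.43,.48],[.5405,-.1064,.2345]),
([.49,.26,-.65,2.29,1.92,.2,-.33],[.5942,-.0188,.1792]),([.53,.48,-.73,2.23,2.11,.35,-.43],[.6388,-.013,.1211]),([.11,.41,-.62,2.08,1.53,.45,-.13],[.675,.1458,.1826]),([.1,.45,-.64,2.17,1.78,.49,-.4],[.6457,.1432,.1413]),(o['joint_pos'],o['position'])]
A=[];b=[]
for q,p in D:
    C=chain(q,S,0,np.pi/2);A.append(np.c_[[0,0,1],C[1][:,2],C[3][:,2],C[5][:,2],C[1][:,1],C[3][:,1],C[5][:,1],C[1][:,0],C[3][:,0],C[4][:,0],C[5][:,0]]);b.append(p)
A=np.vstack(A);b=np.concatenate(b);X=np.linalg.lstsq(A,b,rcond=None)[0]
print(X.round(3),abs(A@X-b).max().round(4))
def fk2(q):
    C=chain(q,S,0,np.pi/2)
    return np.c_[[0,0,1],C[1][:,2],C[3][:,2],C[5][:,2],C[1][:,1],C[3][:,1],C[5][:,1],C[1][:,0],C[3][:,0],C[4][:,0],C[5][:,0]]@X,C[-1]
kin.fk=fk2
E
python3 - <<'E'
from refit import *
q=np.array(o['joint_pos']);T=np.array(o['position']);R=np.array(o['tool_rot'])
F=frame(.05,np.radians(50));d,l,n=F.T
def go(P,Rt,q,N=12):
    p0,r0=fk2(q);rv=Ro.from_matrix(Rt@r0.T).as_rotvec();em=0
    for s in np.linspace(0,1,N+1)[1:]:
        q,e=ik(p0+(P-p0)*s,Ro.from_rotvec(rv*s).as_matrix()@r0,q);em=max(em,e)
    return q,em
P1=T-.012*d+.045*n
q1,e=go(P1,R,q);print('lift',q1.round(2),round(e,4))
for pitch in(-20,-35):
  for P2 in(np.array([.68,.14,.27]),np.array([.68,.08,.30])):
    Rp=Ro.from_rotvec(l*np.radians(pitch)).as_matrix()@R
    q2,e=go(P2,Rp,q1);print(pitch,P2,'pitch',q2.round(2),round(e,4))
    z=Rp[:,2];qq=q2;out=[]
    for k in range(2):
        Rn=Ro.from_rotvec(-z*np.pi/2*(k+1)).as_matrix()@Rp;qq,e=go(P2,Rn,qq);out.append((qq.round(2),round(e,4)))
    print('  roll',out)
    Rf=Ro.from_rotvec(-d*np.pi).as_matrix()@R
    q3,e=go(P1,Rf,qq);print('  back',q3.round(2),round(e,4));q4,e=go(T,Rf,q3);print('  down',q4.round(2),round(e,4))
E
```

```text
[ 0.282  0.54   0.474  0.322 -0.033 -0.028 -0.001 -0.    -0.004  0.001
  0.001] 0.0043
lift [ 0.1   0.41 -0.62  2.13  1.63  0.45 -0.25] 0.0
-20 [0.68 0.14 0.27] pitch [ 0.21  0.33 -0.75  2.22  2.19  0.64 -0.76] 0.0
  roll [(array([-0.07,  0.27, -0.43,  2.24,  2.26,  0.57,  0.68]), np.float64(0.0)), (array([-0.33,  0.24, -0.13,  2.25,  2.33,  0.52,  2.13]), np.float64(0.0))]
  back [-0.54  0.34  0.13  2.17  1.68  0.2   2.72] 0.0
  down [-0.39  0.38 -0.06  2.24  2.01  0.3   2.38] 0.0
-20 [0.68 0.08 0.3 ] pitch [ 0.37  0.24 -0.76  2.22  2.29  0.48 -0.79] 0.0
  roll [(array([ 0.08,  0.19, -0.43,  2.24,  2.38,  0.43,  0.63]), np.float64(0.0)), (array([-0.19,  0.17, -0.13,  2.26,  2.47,  0.4 ,  2.09]), np.float64(0.0))]
  back [-0.55  0.34  0.15  2.17  1.69  0.19  2.71] 0.0
  down [-0.4   0.38 -0.05  2.24  2.02  0.3   2.38] 0.0
-35 [0.68 0.14 0.27] pitch [ 0.2   0.49 -0.8   2.33  2.53  1.09 -1.01] 0.0
  roll [(array([-0.11,  0.4 , -0.43,  2.35,  2.57,  1.01,  0.38]), np.float64(0.0)), (array([-0.39,  0.37, -0.1 ,  2.37,  2.61,  0.96,  1.81]), np.float64(0.0))]
  back [-0.61  0.34  0.22  2.18  1.71  0.17  2.68] 0.0
  down [-0.44  0.38 -0.01  2.24  2.04  0.29  2.35] 0.0
-35 [0.68 0.08 0.3 ] pitch [ 0.4   0.4  -0.83  2.34  2.64  0.94 -1.05] 0.0
  roll [(array([ 0.09,  0.32, -0.48,  2.36,  2.7 ,  0.89,  0.35]), np.float64(0.0)), (array([-0.18,  0.28, -0.18,  2.38,  2.75,  0.87,  1.8 ]), np.float64(0.0))]
  back [-0.61  0.34  0.22  2.18  1.71  0.17  2.68] 0.0
  down [-0.44  0.38 -0.01  2.24  2.04  0.29  2.35] 0.0
```

Emit:
arm_command --steps '[-0.013,0,0.015,0,0,0,1,0.04,0.002,0.07,0,0,0,1,0.107,0.005,0.152,0,0,0,1,0.13,0,0.25,0.0007,-0.014,0,1,0.15,-0.005,0.35,0.0014,-0.028,0,1,0.17,-0.01,0.45,0.0021,-0.042,0,1,0.194,-0.014,0.555,0.0028,-0.0555,0,1,0.194,-0.014,0.555,0.0028,-0.0555,0,1,0.194,-0.014,0.555,0.0028,-0.0555,0,1]'

```text
clock: 12.72
position: [0.6786, 0.1394, 0.2681]
tool_rot: [[-0.504, -0.051, 0.862], [-0.025, 0.999, 0.044], [-0.863, 0.001, -0.505]]
wrist_force: [-1.4, -0.7, -2.6]
grip_width: 0.0594
grasp_force: 65.7
```

```bash
python3 chk.py; python3 - <<'E'
from path import *
o=manip.get_obs();print('-toolz/4',(-np.array(o['tool_rot'])[:,2]/4).round(4))
E
```

```text
12.72 q [ 0.17  0.32 -0.71  2.22  2.2   0.63 -0.78] p [0.6786 0.1394 0.2681] w 0.0594 gf 65.7 F(dln) [ 1.1 -0.6 -2.8]
tcp-G dln [-0.0929 -0.0053  0.1337] R dln [[0.337, -0.001, 0.941], [0.0, 1.0, 0.001], [-0.941, -0.0, 0.337]]
-toolz/4 [-0.2156 -0.011   0.1261]
```

Emit:
arm_command --steps '[0,0,0,-0.2156,-0.011,0.1261,1,0,0,0,-0.2156,-0.011,0.1261,1,0,0,0,-0.2156,-0.011,0.1261,1,0,0,0,-0.2156,-0.011,0.1261,1,0,0,0,-0.2156,-0.011,0.1261,1,0,0,0,-0.2156,-0.011,0.1261,1,0,0,0,-0.2156,-0.011,0.1261,1,0,0,0,-0.2156,-0.011,0.1261,1,0,0,0,-0.2156,-0.011,0.1261,1,0,0,0,-0.2156,-0.011,0.1261,1,0,0,0,-0.2156,-0.011,0.1261,1,0,0,0,-0.2156,-0.011,0.1261,1,0,0,0,-0.2156,-0.011,0.1261,1,0,0,0,-0.2156,-0.011,0.1261,1]'

```text
clock: 13.88
position: [0.679, 0.1398, 0.2675]
tool_rot: [[0.055, -0.508, 0.86], [-0.998, -0.028, 0.047], [-0.0, -0.861, -0.509]]
wrist_force: [0.0, 0.5, -1.8]
grip_width: 0.059
grasp_force: 65.7
```

Emit:
arm_command --steps '[0,0,0,-0.2156,-0.011,0.1261,1,0,0,0,-0.2156,-0.011,0.1261,1,0,0,0,-0.2156,-0.011,0.1261,1,0,0,0,-0.2156,-0.011,0.1261,1,0,0,0,-0.2156,-0.011,0.1261,1,0,0,0,-0.2156,-0.011,0.1261,1,0,0,0,-0.2156,-0.011,0.1261,1,0,0,0,-0.2156,-0.011,0.1261,1,0,0,0,-0.2156,-0.011,0.1261,1,0,0,0,-0.2156,-0.011,0.1261,1,0,0,0,-0.2156,-0.011,0.1261,1,0,0,0,-0.2156,-0.011,0.1261,1,0,0,0,-0.2156,-0.011,0.1261,1,0,0,0,-0.2156,-0.011,0.1261,1]'

```text
clock: 15.05
position: [0.6791, 0.14, 0.2681]
tool_rot: [[0.51, 0.05, 0.859], [0.026, -0.999, 0.043], [0.86, 0.0, -0.51]]
wrist_force: [0.4, 0.0, -2.1]
grip_width: 0.0589
grasp_force: 66.2
```

```bash
python3 chk.py; python3 - <<'E'
from path import *
rel(G,-.030,.055,.0012,flip=False)
s=camera('scene');c=camera('wrist')
cv2.imwrite('pics/j.png',np.hstack([cv2.resize(s['pixels'][40:200,340:500],(400,400),interpolation=cv2.INTER_CUBIC),cv2.resize(c['pixels'],(400,400))]))
E
```

```text
15.05 q [-0.37  0.24 -0.09  2.25  2.32  0.5   2.13] p [0.6791 0.14   0.2681] w 0.0589 gf 66.2 F(dln) [ 1.9 -0.  -1. ]
tcp-G dln [-0.0925 -0.0047  0.1342] R dln [[-0.331, 0.0, 0.944], [0.0, -1.0, 0.0], [0.944, 0.0, 0.331]]
shift [-0.0831  0.0195 -0.3951] turn [-0.0027  0.0536 -0.0001]
```

View pics/j.png

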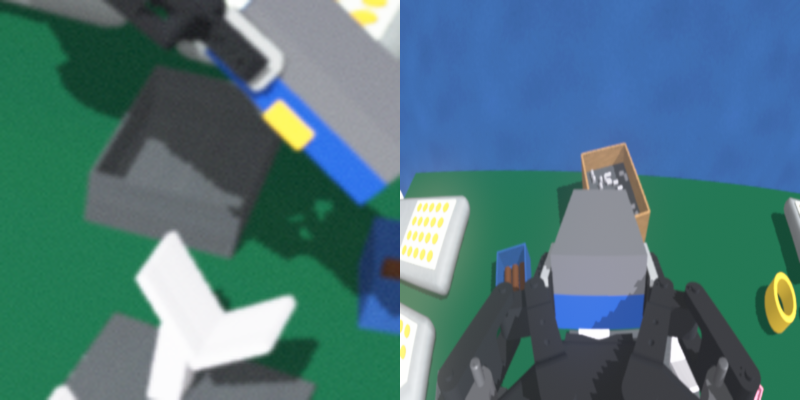

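Turned over: the grey tray is on top and the blue one below, still closed and flush (left crop 330,110; right 600,270). I return it to the bay.

Emit:
arm_command --steps '[-0.02,0.005,-0.1,-0.0007,0.0134,0,1,-0.04,0.01,-0.2,-0.0014,0.0268,0,1,-0.06,0.015,-0.3,-0.002,0.0402,0,1,-0.083,0.02,-0.395,-0.0027,0.0536,0,1,-0.083,0.02,-0.395,-0.0027,0.0536,0,1,-0.083,0.02,-0.395,-0.0027,0.0536,0,1]'

```text
clock: 15.65
position: [0.6588, 0.1453, 0.1694]
tool_rot: [[0.765, 0.048, 0.643], [0.035, -0.999, 0.032], [0.644, -0.002, -0.765]]
wrist_force: [-0.5, -0.2, -1.5]
grip_width: 0.0593
grasp_force: 66.1
```

```bash
python3 chk.py; python3 -c "
from path import *
rel(G,-.021,.020,.0012,flip=False);rel(G,-.021,.0095,.0012,flip=False)"
```

```text
15.65 q [-0.54  0.34  0.14  2.17  1.69  0.19  2.71] p [0.6588 0.1453 0.1694] w 0.0593 gf 66.1 F(dln) [ 0.8 -0.2 -1.4]
tcp-G dln [-0.0298  0.0016  0.0554] R dln [[-0.001, 0.0, 1.0], [-0.003, -1.0, 0.0], [1.0, -0.003, 0.001]]
shift [-0.0857 -0.0061 -0.118 ] turn [-0.0003  0.0001  0.0003]
shift [-0.1178 -0.0077 -0.145 ] turn [-0.0003  0.0001  0.0003]
```

Emit:
arm_command --steps '[-0.03,-0.002,-0.04,0,0,0,1,-0.06,-0.004,-0.08,0,0,0,1,-0.086,-0.006,-0.118,0,0,0,1,-0.102,-0.007,-0.132,0,0,0,1,-0.118,-0.008,-0.145,0,0,0,1,-0.118,-0.008,-0.145,0,0,0,1,-0.118,-0.008,-0.145,0,0,0,1]'

```text
clock: 16.23
position: [0.6295, 0.1428, 0.1348]
tool_rot: [[0.763, 0.049, 0.645], [0.037, -0.999, 0.033], [0.646, -0.001, -0.764]]
wrist_force: [-0.4, -0.1, -1.7]
grip_width: 0.0591
grasp_force: 66.2
```

```bash
python3 chk.py
```

```text
16.23 q [-0.41  0.37 -0.05  2.24  2.02  0.3   2.37] p [0.6295 0.1428 0.1348] w 0.0591 gf 66.2 F(dln) [ 1.1 -0.1 -1.4]
tcp-G dln [-0.0221  0.0006  0.0106] R dln [[-0.004, 0.0, 1.0], [-0.002, -1.0, 0.0], [1.0, -0.002, 0.004]]
```

Emit:
arm_command --steps '[-0.001,0,-0.007,0,0,0,1,-0.003,0,-0.013,0,0,0,1,-0.003,0,-0.013,0,0,0,1]'

```text
clock: 16.48
position: [0.6302, 0.1429, 0.1326]
tool_rot: [[0.761, 0.049, 0.647], [0.037, -0.999, 0.032], [0.648, -0.0, -0.762]]
wrist_force: [3.8, 0.3, 1.2]
grip_width: 0.0591
grasp_force: 66.5
```

```bash
python3 chk.py
```

```text
16.48 q [-0.4   0.38 -0.06  2.24  2.04  0.31  2.35] p [0.6302 0.1429 0.1326] w 0.0591 gf 66.5 F(dln) [1.5 0.1 3.7]
tcp-G dln [-0.02    0.0007  0.0098] R dln [[-0.007, -0.0, 1.0], [-0.001, -1.0, -0.0], [1.0, -0.001, 0.007]]
```

Emit:
arm_command --steps '[0.002,0,-0.002,0,0,0,1,0.002,0,-0.002,0,0,0,-1,0.002,0,-0.002,0,0,0,-1,0.002,0,-0.002,0,0,0,-1,0.002,0,-0.002,0,0,0,-1,0.002,0,-0.002,0,0,0,-1,0.002,0,-0.002,0,0,0,-1,0.002,0,-0.002,0,0,0,-1]'

```text
clock: 17.15
position: [0.6288, 0.1428, 0.1304]
tool_rot: [[0.763, 0.05, 0.644], [0.038, -0.999, 0.032], [0.645, -0.0, -0.764]]
wrist_force: [-0.1, 0.1, 0.2]
grip_width: 0.0854
grasp_force: 0.0
```

Emit:
arm_command --steps '[-0.08,-0.004,0.095,0,0,0,-1,-0.16,-0.008,0.19,0,0,0,-1,-0.24,-0.012,0.29,0,0,0,-1,-0.33,-0.015,0.45,0,0,0,-1,-0.42,-0.02,0.65,0,0,0,-1,-0.42,-0.02,0.65,0,0,0,-1,-0.42,-0.02,0.65,0,0,0,-1]'

```text
clock: 17.73
position: [0.5217, 0.1422, 0.2524]
tool_rot: [[0.726, 0.04, 0.686], [0.022, -0.999, 0.034], [0.687, -0.01, -0.727]]
wrist_force: [0.6, -1.0, -1.4]
grip_width: 0.0852
grasp_force: 0.0
```

```bash
python3 chk.py; python3 - <<'E'
from path import *
s=camera('scene');c=camera('top')
cv2.imwrite('pics/k.png',np.hstack([cv2.resize(s['pixels'][80:200,350:490],(400,400),interpolation=cv2.INTER_CUBIC),cv2.resize(c['pixels'][110:210,180:280],(400,400))]))
E
```

```text
17.73 q [-0.57 -0.02 -0.04  2.39  1.33  0.38  2.96] p [0.5217 0.1422 0.2524] w 0.0852 gf 0.0 F(dln) [ 1.4 -1.  -0.5]
tcp-G dln [-0.1815  0.0054  0.0038] R dln [[-0.059, 0.001, 0.998], [-0.014, -1.0, 0.0], [0.998, -0.014, 0.059]]
```

View pics/k.png

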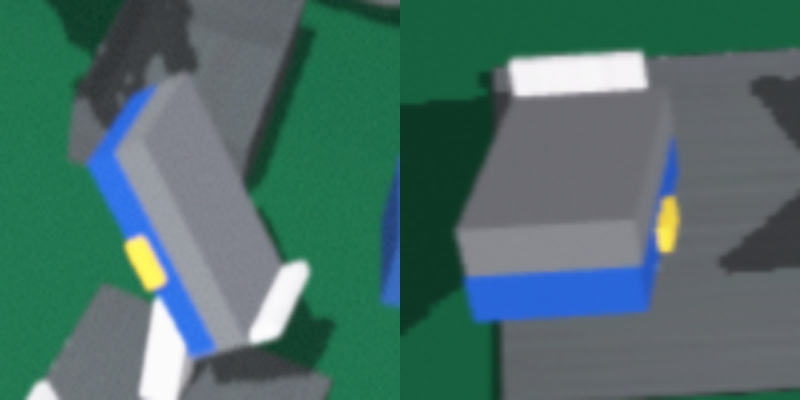

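The pair rests on the stop, rims closed and aligned, blue below and grey on top (left crop 190,220; right 570,200). I hand it in.

```bash
python3 -c "
from plant import manip
print(manip.get_obs()['joint_pos'][6]);print(manip.job_done())"
```

```text
2.9584181480073024
the job is handed in; nothing more can be done
None
```

The pair is turned over and back against the stop in the grey tray's bay, blue tray below and grey tray on top as cover, handed in at about 18 s; the lens-up modules are inside the closed trays and were not seen after the turn.

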